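# Run the locked carriage up to its end stop

## Task

Press the red release button on the grey carriage with your fingertips and, keeping it held down all the way, push the carriage along its rails right up against the teal end stop; then let go so that the button springs back up and locks the carriage there. The aluminium workpiece just rides along on its seat: do not touch or lift it, and leave the other things on and around the fixture where they are.

Things in the scene. Friction and masses are not known exactly. Their poses are not given: they have to be found in the camera images.
- fixture: The bench fixture, fixed to the table: a steel base plate 170 (x) by 400 (y) mm, top face 50 mm above the table, on teal feet. Origin at the middle of its footprint, on the table; x across, z up, y along the two rails towards the teal end stop. The end stop is a teal block 100 mm wide across the rails, its near face at y = +130 mm, top 102 mm above the table.
- carriage (a joint): Travel of the grey carriage along the fixture's +y, in m: 0 at the rear, 0.140 when its front face is against the teal end stop. It starts somewhere between 0 and 0.032, where it can be shifted freely only up to about 0.040; there its brass tongue catches in a toothed bar (teeth every 10 mm) unless the red button is held down. The carriage is 84 mm across, 150 mm long, 25 mm thick, top face 95 mm above the table, and needs about 2 N (plus 6 N per m/s) to slide.
- release (a joint): Travel of the red release button on the carriage, in m: 0 fully up, 0.010 fully down. A spring pushes it up with 2 N (up) to 6 N (fully down); the tongue is clear of the teeth when it is pressed more than 0.005, and if let go in between it rises into the next gap. At the end stop the tongue rises into the last gap and locks the carriage.
- button_top (a point): Middle of the top face of the red round button, 36 mm in diameter; it moves with the button and the carriage: 117 mm above the table when up, 107 mm when down. The button sits in the middle of the carriage's width, 50 mm behind the carriage's middle.
- push_plate_top (a point): Middle of the top edge of the upright steel push plate on the carriage, 140 mm above the table; 70 mm across, 8 mm thick, its middle 32 mm in front of the button's middle (towards the end stop), so its rear face is 28 mm from the button's middle. A finger that holds the button down can push against this plate. Nothing stands behind the button on the carriage.
- workpiece (a joint): Height in m by which the workpiece is lifted off its seat; 0 when seated. The workpiece is a drilled aluminium block 46 by 54 mm, 24 mm high, about 0.25 kg, standing loosely on two dowels on a brass seat on the front half of the carriage, so that only its weight holds it down; it rides along.
- workpiece_top (a point): Middle of the top face of the workpiece, 123 mm above the table when seated, 87 mm in front of the button's middle.
- socket: Bystander: loose steel socket, 22 mm in diameter, 30 mm high, standing on the base plate on the robot's side of the rails. Origin at the middle of its underside.
- bushing: Bystander: loose brass bushing, 24 mm in diameter, 22 mm high, standing on the base plate on the robot's side. Origin at the middle of its underside.
- drilled_block: Bystander: loose steel block 55 by 110 mm, 30 mm high, with three holes, on the table beyond the fixture. Origin at the middle of its underside.
- pin_bin: Bystander: small open orange bin of steel pins, 100 by 120 mm, 50 mm high, on the table beyond the fixture. Origin at the middle of its underside.
- oil_bottle: Bystander: yellow bottle with a red cap, 50 mm in diameter, 140 mm high, on the table beyond the fixture near the end stop. Origin at the middle of its underside.
- wrench: Bystander: steel wrench 160 mm long lying on the table past the end-stop end of the fixture. Origin at its underside near the middle, x along its length.
- screwdriver: Bystander: screwdriver 180 mm long lying on the table between robot and fixture. Origin at its underside near the middle, x along its length.

How it is judged:
By the outcome, as a careful person would: the job done as asked, in the order asked, and still so for the second after the job is handed in, with the robot touching nothing.
It also fails if it takes over 32 s, if anything falls off the work surface, if the arm or the gripper's body presses on something with over 40 N, if the wrist force passes 120 N, or if a joint passes its speed limit or range.

## Robot

A 6-joint arm with a two-finger parallel gripper is mounted at the origin on the work surface. World frame = base frame: x ahead of the robot, y to its left, z up, the work surface at z = 0. Lengths are in m, angles in degrees, forces in N, time in s.
With the tool pointing down it reaches from about 0.25 to 0.775 m from the base axis. Payload 8.9 kg.
Tool frame: the origin (TCP) lies at the very end of the fingers, on their centre line; the grasp point (between the pads) lies 19 mm behind it; x points along the fingers, y is the direction in which the jaws open and shut, and the axes are right-handed (so a half turn about x gives the same grasp; the last joint's range is limited). The gripper opens to 85 mm and grips with 20 to 120 N. Pads are 22 mm wide; open, the fingers measure 114 mm over their backs; the gripper's body (76 mm by 85 mm) begins 54 mm behind the grasp point. The pads swing forward as they close: fully open they stand 13 mm farther back than shut.
Start: joints at [62.034, 16.656, -8.789, 64.555, 0, 82.019], TCP at [0.179, 0.493, 0.205] pointing down, gripper open.
Joint ranges: [-144.48, 144.48], [-52.06, 99.96], [-74.48, 78.29], [-112.23, 115.85], [-86.99, 84.42], [-180, 180]. Speed limits (degrees/s): [127.2, 127.2, 159.86, 180, 180, 180].

## Interface

Orientations are given as [roll, pitch, yaw] about the fixed x, y, z axes, in that order (R = Rz(yaw) Ry(pitch) Rx(roll)).
In Python, from station import state, get_image, sign_off gives the robot as it stands.
- The arm moves only by the tool drive_tool, never from a script. Its argument "targets" is a list of rows, each an object with "translation": the shift along the tool's x, y, z in cm, a list of three; "spin": the turn about the tool's x in degrees. In form: [{"translation": [tx, ty, tz], "spin": spin}, ...]. A call has 1 to 20 rows; each row shifts and turns the commanded pose from where the row before left it, along the tool's axes as they then stand; what a row does not reach is not made up. A row lasts 1/8 s, in which the tool goes at most 62.5 mm and 10.7 degrees, less where a joint would pass 70% of its speed; a pose out of reach is approached as far as the arm can. A call is refused whole if a number of a shift passes 6.25 or a number of a turn 10.7, either way. A call with a gripper value outside its range is refused whole. "jaw" is the opening, from -1 (shut) to 1 (fully open), set as the call begins (left out, the last holds). The fingers move at their own pace and stop on an object; "squeeze" is the grip in N (left out, the last holds). Time passes only in rows, so rows that do not move let the fingers close. It gives the time, the measured TCP pose, the force and the opening at its end, in the units of the state.
- state(): the state, without advancing time (a new reading comes with each control period).
- get_image(name): name is "side" or "top"; returns a dict with "color" (480x640x3 uint8, red, green, blue), "K" (3x3 intrinsics, pixels), "eye" and "attitude" of the camera in the world. Camera axes: x right, y down, z forward; pixel columns grow to the right and rows downward; lengths in m; the calibration is good to about 2 mm. A picture is of the moment at which its call begins. There is no depth.
- sign_off(): hands the job in, once; it reports no verdict.
The state is a dict: "time": time; "joint_positions": joint angles; "joint_vel": joint speeds; "joint_efforts": joint torques, N m; "tool_pos": TCP position; "tool_rot": TCP orientation; "wrist_force": force on the tool from outside, world axes, zero at the start; "wrist_torque": the same for the moment, N m; "grip_width": finger opening in m.
Only numpy, scipy, OpenCV 4.12 (cv2) and the standard library are available. Lean on these libraries where they do the work, as an engineer would, in place of code of your own. Each camera call takes 0.05 s, during which the arm holds its last target.

## Working session

There is one attempt and no reset: what is moved stays moved. The work goes in short steps, Python scripts to look and compute and a tool call to move; the robot and the scene stay as the last step left them, time stands still between calls to the robot, and variables do not carry over. Pictures are saved under pics/ and viewed, and the job is handed in when it is done.

Besides the shell and the picture viewer there is one more tool, called after "Request:" as name(argument=value, ...), one argument or row to a line, values as JSON. drive_tool: Moves the arm, as the interface text tells. Its arguments: {"type":"object","properties":{"targets":{"type":"array"},"jaw":{"type":"number"},"squeeze":{"type":"number"}},"required":["targets"]}

```bash
mkdir -p pics; ls
python3 - <<'E'
from station import state,get_image
import cv2
s=state()
for k in s: print(k,s[k])
for n in("side","top"):
    g=get_image(n); cv2.imwrite(f"pics/{n}0.png",g["color"][:,:,::-1]); print(n,g["K"],g["eye"],g["attitude"])
E
```

```text
pics
time 0.0
joint_positions [ 6.20343715e+01  1.66892373e+01 -8.83018264e+00  6.45557021e+01
 -3.95088120e-04  8.20191868e+01]
joint_vel [-0.06801994 -0.01819934  0.06509178 -0.00859249  0.05173648  0.12401151]
joint_efforts [-1.75783145e-03 -5.37134457e+01  3.31368291e+01  1.56288478e-02
 -4.83694967e-04  1.25899436e-05]
tool_pos [0.17920091 0.49296743 0.20463531]
tool_rot [ -97.6794814    89.92487693 -117.66429642]
wrist_force [ 0.42470881  0.46885735 -0.90132078]
wrist_torque [-0.00609087  0.0112788   0.01740946]
grip_width 0.08523089139016267
side [[607.99446755   0.         315.67846437]
 [  0.         607.99446755 237.22648569]
 [  0.           0.           1.        ]] [ 0.33756926 -0.54990118  0.77668408] [-133.68429203    0.80543186  -23.65920534]
top [[505.2340936    0.         318.40477788]
 [  0.         505.2340936  237.48663051]
 [  0.           0.           1.        ]] [0.50404888 0.08605998 0.94389807] [-173.86555219    0.91045455  -90.92173843]
```

View pics/side0.png

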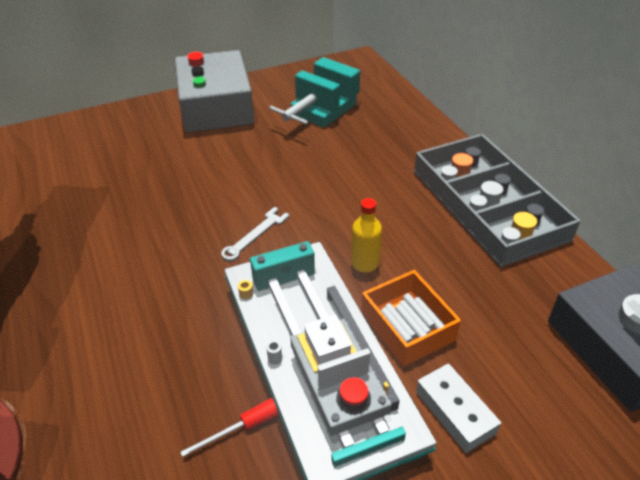

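View pics/top0.png

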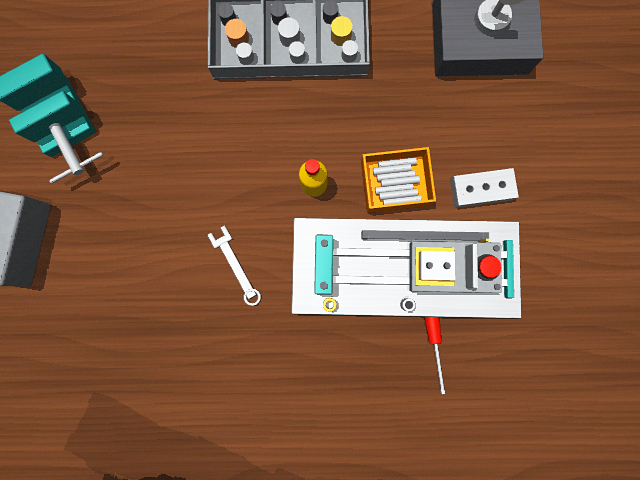

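The top view shows the button at about (490,267), the end stop at (324,264), and the plate corners near (294,219), (520,222), (520,317) and (292,314). The fixture's +y runs left in that image. Next I turn these into positions.

```bash
cat > h.py <<'E'
import numpy as np,cv2
from scipy.spatial.transform import Rotation as R
from station import state,get_image
def ray(g,px,z):
    M=R.from_euler('xyz',g["attitude"],degrees=True).as_matrix()
    d=M@np.linalg.solve(g["K"],[px[0],px[1],1]); e=np.array(g["eye"]); return e+d*(z-e[2])/d[2]
def proj(g,p):
    M=R.from_euler('xyz',g["attitude"],degrees=True).as_matrix()
    q=g["K"]@(M.T@(np.array(p)-g["eye"])); return q[:2]/q[2]
def red(g,box):
    c=g["color"].astype(int); m=((c[...,0]>120)&(c[...,1]<60)&(c[...,2]<60)).astype(np.uint8)
    k=np.zeros_like(m);x0,y0,x1,y1=box;k[y0:y1,x0:x1]=m[y0:y1,x0:x1]
    n,l,st,ce=cv2.connectedComponentsWithStats(k); i=1+np.argmax(st[1:,4]); return ce[i],st[i]
E
python3 - <<'E'
from h import *
t=get_image("top");s=get_image("side")
b,st=red(t,(460,240,520,300));print("btn top",b,st,ray(t,b,.117))
b2,st=red(s,(320,360,390,420));print("btn side",b2,st,ray(s,b2,.117))
P=[ray(t,p,.05)for p in((294,219),(520,222),(520,317),(292,314))]
print(np.round(P,4),np.mean(P,0))
print(state()["tool_pos"])
for n,g,(x0,y0,x1,y1) in(("t",t,(280,205,540,330)),("s",s,(210,220,450,480))):
    cv2.imwrite(f"pics/{n}z.png",cv2.resize(g["color"][y0:y1,x0:x1,::-1],None,fx=3 if n=="t" else 2.3,fy=3 if n=="t" else 2.3,interpolation=cv2.INTER_CUBIC))
E
```

```text
btn top [489.98373984 266.47696477] [479 256  22  22 369] [ 0.5407182 -0.180691   0.117    ]
btn side [354.70909091 399.87272727] [341 394  27  10  55] [ 0.53396729 -0.1977782   0.117     ]
[[ 0.6344  0.1418  0.05  ]
 [ 0.6216 -0.2594  0.05  ]
 [ 0.455  -0.2496  0.05  ]
 [ 0.4663  0.1472  0.05  ]] [ 0.54433784 -0.05501241  0.05      ]
[0.17929526 0.49312865 0.20485989]
```

View pics/tz.png

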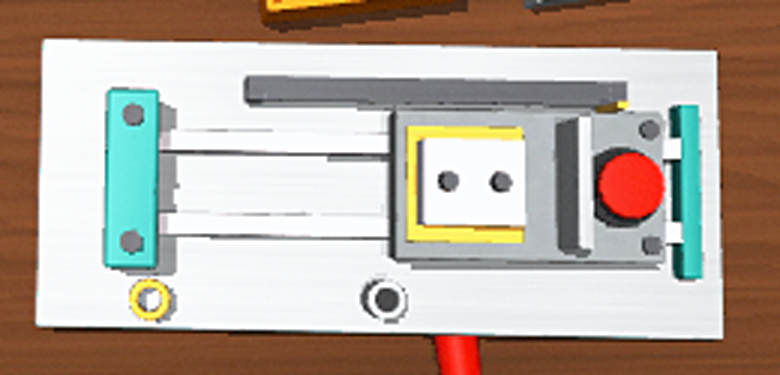

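View pics/sz.png

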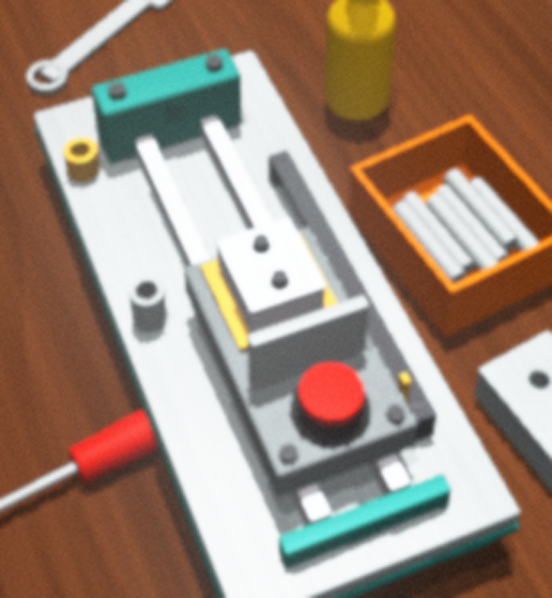

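```bash
cat >> h.py <<'E'
def T():
    s=state(); return np.array(s["tool_pos"]),R.from_euler('xyz',s["tool_rot"],degrees=True).as_matrix(),s
E
python3 - <<'E'
from h import *
from scipy.optimize import least_squares
p,M,s=T();print(np.round(M,3))
t=get_image("top");sd=get_image("side")
c=sd["color"].astype(int);hsv=cv2.cvtColor(sd["color"],cv2.COLOR_RGB2HSV)
print(c[392,352],c[400,352])
m=((c[...,0]>150)&(c[...,1]<90)&(c[...,2]<90)).astype(np.uint8);m[:365]=0;m[420:]=0;m[:,:325]=0;m[:,385:]=0
ys,xs=np.nonzero(m);print("side red bbox",xs.min(),xs.max(),ys.min(),ys.max())
for x,y in((.541,-.181),(.541,-.185),(.538,-.183)):
  a=np.linspace(0,2*np.pi,60)
  for n,g in(("side",sd),("top",t)):
    q=np.array([proj(g,[x+.018*np.cos(i),y+.018*np.sin(i),.117]) for i in a]);print(x,y,n,q.min(0).round(1),q.max(0).round(1))
# end stop / carriage in top crop px->full: 280+u/3,205+v/3
for nm,u,v,z in(("stop near bottomedge top",158,92,.102),("stop near",156,266,.102),("car front A",392,110,.095),("car front B",392,257,.095),("car rear",664,262,.095),("plate top rear A",592,117,.14),("plate rear B",590,255,.14)):
    print(nm,ray(t,(280+u/3,205+v/3),z).round(4))
E
```

```text
[[-0.     0.342  0.94 ]
 [-0.001  0.94  -0.342]
 [-1.    -0.001 -0.   ]]
[253  73  62] [252  77  67]
side red bbox 339 368 377 402
0.541 -0.181 side [339.4 374.7] [368.2 399.7]
0.541 -0.181 top [479.  255.3] [501.3 277.4]
0.541 -0.185 side [340.7 377.1] [369.7 402.4]
0.541 -0.185 top [481.5 255.2] [503.8 277.3]
0.538 -0.183 side [337.9 376.7] [366.8 401.9]
0.538 -0.183 top [480.4 257.1] [502.6 279.2]
stop near bottomedge top [0.5974 0.074  0.102 ]
stop near [0.5008 0.077  0.102 ]
car front A [ 0.5857 -0.0571  0.095 ]
car front B [ 0.5036 -0.0542  0.095 ]
car rear [ 0.4985 -0.2043  0.095 ]
plate top rear A [ 0.5757 -0.1551  0.14  ]
plate rear B [ 0.503  -0.1505  0.14  ]
```

Request:
drive_tool(
  targets=[
    {"translation": [0, 0, 0], "spin": -9.1},
    {"translation": [0, 0, 0], "spin": -9.1},
    {"translation": [0, -2, 1.2], "spin": 0},
    {"translation": [0, -4, 2.4], "spin": 0},
    {"translation": [0, -4, 2.4], "spin": 0},
    {"translation": [0, -4, 2.4], "spin": 0},
    {"translation": [0, -4, 2.4], "spin": 0},
    {"translation": [0, -4, 2.4], "spin": 0},
    {"translation": [0, -4, 2.4], "spin": 0},
    {"translation": [0, -4, 2.4], "spin": 0},
    {"translation": [0, -4, 2.4], "spin": 0},
    {"translation": [0, -4, 2.4], "spin": 0},
    {"translation": [0, -4, 2.4], "spin": 0},
    {"translation": [0, -4, 2.4], "spin": 0},
    {"translation": [0, -4, 2.4], "spin": 0},
    {"translation": [0, -4, 2.4], "spin": 0},
    {"translation": [0, -4, 2.4], "spin": 0},
    {"translation": [0, 0, 0], "spin": 0},
  ],
  jaw=-1,
  squeeze=40,
)

```text
time: 2.55
tool_pos: [0.5103, -0.0998, 0.2047]
tool_rot: [-68.3, 90.0, -70.2]
wrist_force: [-0.3, 0.3, -0.3]
grip_width: 0.0
```

```bash
cat > w.py <<'E'
from h import *
import sys
p,M,s=T();print(s["time"],p.round(4),np.round(M,3).tolist(),s["wrist_force"].round(2),s["grip_width"],s["joint_positions"].round(1))
tgt=np.array([.5403,-.172,.205])
print("tool-frame delta cm",(100*M.T@(tgt-p)).round(2))
E
python3 w.py
```

```text
2.55 [ 0.5103 -0.0998  0.2047] [[0.0, 0.034, 0.999], [-0.0, 0.999, -0.034], [-1.0, -0.0, 0.0]] [-0.26  0.32 -0.28] 5.265113837604059e-07 [-19.1  16.1  -9.6  64.3  -0.  -17.1]
tool-frame delta cm [-0.02 -7.12  3.24]
```

Request:
drive_tool(
  targets=[
    {"translation": [0, -3.6, 1.6], "spin": 0},
    {"translation": [0, -3.5, 1.6], "spin": 0},
    {"translation": [2.5, 0, 0], "spin": 0},
    {"translation": [2.5, 0, 0], "spin": 0},
    {"translation": [2, 0, 0], "spin": 0},
    {"translation": [0, 0, 0], "spin": 0},
    {"translation": [0, 0, 0], "spin": 0},
  ],
)

```text
time: 3.42
tool_pos: [0.5393, -0.1689, 0.1361]
tool_rot: [-18.9, 90.0, -20.7]
wrist_force: [0.7, 0.9, 0.7]
grip_width: 0.0002
```

```bash
python3 w.py
python3 - <<'E'
from h import *
s=get_image("side");t=get_image("top");p,_,_=T();print(proj(s,p),proj(t,p))
cv2.imwrite("pics/s2.png",cv2.resize(s["color"][240:460,220:460,::-1],None,fx=2.5,fy=2.5,interpolation=cv2.INTER_CUBIC))
cv2.imwrite("pics/t2.png",cv2.resize(t["color"][180:340,380:560,::-1],None,fx=3,fy=3,interpolation=cv2.INTER_CUBIC))
E
```

```text
3.425 [ 0.5393 -0.1689  0.1361] [[0.001, 0.031, 1.0], [-0.0, 1.0, -0.031], [-1.0, -0.0, 0.001]] [0.71 0.9  0.66] 0.00020974473880031627 [-24.8  23.6  -9.4  57.    0.  -23. ]
tool-frame delta cm [-6.89 -0.31  0.12]
[349.00042572 371.19802285] [486.65226715 266.70485944]
```

View pics/s2.png

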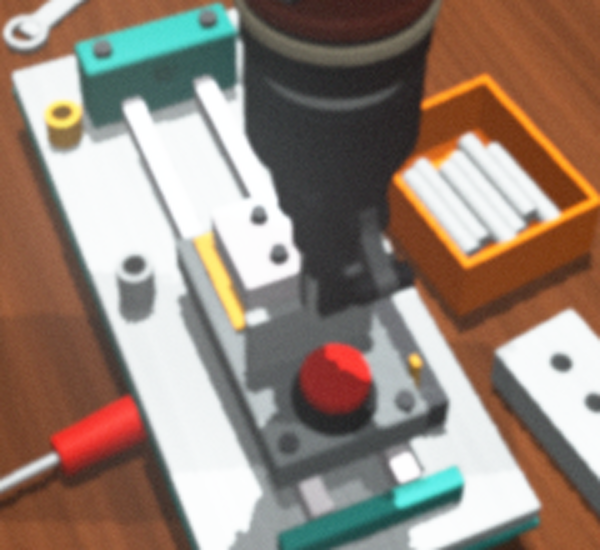

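View pics/t2.png

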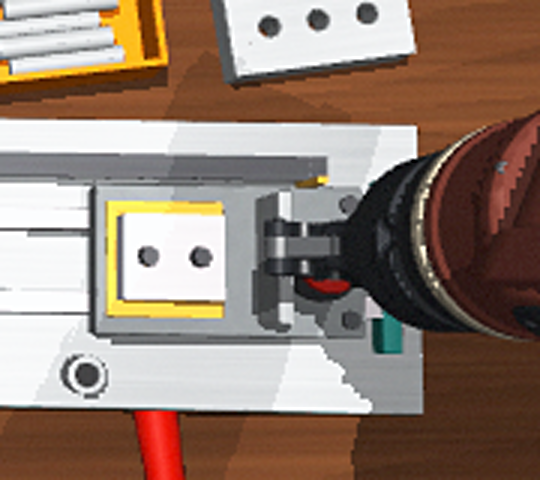

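The tip is nearly at the plate, and the finger knuckles reach forward over it. I'll back up, turn the jaws across the rails so the narrow side faces the plate, and measure again.

Request:
drive_tool(
  targets=[
    {"translation": [-1.5, 0, 0], "spin": 0},
    {"translation": [-1.5, 0, 0], "spin": 0},
    {"translation": [0, 0, 0], "spin": -10},
    {"translation": [0, 0, 0], "spin": -10},
    {"translation": [0, 0, 0], "spin": -10},
    {"translation": [0, 0, 0], "spin": -10},
    {"translation": [0, 0, 0], "spin": -10},
    {"translation": [0, 0, 0], "spin": -10},
    {"translation": [0, 0, 0], "spin": -10},
    {"translation": [0, 0, 0], "spin": -10},
    {"translation": [0, 0, 0], "spin": -10},
    {"translation": [0, 0, 0], "spin": 0},
    {"translation": [0, 0, 0], "spin": 0},
  ],
)

```text
time: 5.15
tool_pos: [0.5392, -0.1693, 0.1659]
tool_rot: [-113.3, 90.0, -25.3]
wrist_force: [0.7, -0.2, -1.4]
grip_width: -0.0002
```

```bash
sed -i 's/tgt=.*/tgt=np.array([.5404,-.170,.107])/' w.py; python3 w.py
```

```text
5.15 [ 0.5392 -0.1693  0.1659] [[0.001, -0.999, 0.035], [-0.0, 0.035, 0.999], [-1.0, -0.001, -0.0]] [ 0.72 -0.24 -1.42] -0.00018145839073337505 [ -24.8   22.3   -6.6   61.    -0.  -112.8]
tool-frame delta cm [ 5.89 -0.11 -0.07]
```

Request:
drive_tool(
  targets=[
    {"translation": [2.3, -0.1, 0], "spin": 0},
    {"translation": [2.2, 0, 0], "spin": 0},
    {"translation": [0, 0, 0], "spin": 0},
    {"translation": [0, 0, 0], "spin": 0},
  ],
)

```text
time: 5.65
tool_pos: [0.5404, -0.1694, 0.1211]
tool_rot: [-112.6, 89.9, -24.5]
wrist_force: [0.4, -0.6, -0.1]
grip_width: 0.0003
```

```bash
python3 w.py
python3 - <<'E'
from h import *
s=get_image("side");t=get_image("top");p,_,_=T();print((proj(s,p)-[220,240])*2.5,(proj(t,p)-[380,180])*3)
cv2.imwrite("pics/s3.png",cv2.resize(s["color"][240:460,220:460,::-1],None,fx=2.5,fy=2.5,interpolation=cv2.INTER_CUBIC))
cv2.imwrite("pics/t3.png",cv2.resize(t["color"][180:340,380:560,::-1],None,fx=3,fy=3,interpolation=cv2.INTER_CUBIC))
E
```

```text
5.65 [ 0.5404 -0.1694  0.1211] [[0.001, -0.999, 0.032], [-0.0, 0.032, 0.999], [-1.0, -0.001, -0.0]] [ 0.37 -0.6  -0.06] 0.0003477438667020809 [ -24.8   24.4  -10.5   55.1    0.  -112.9]
tool-frame delta cm [ 1.41 -0.   -0.06]
[323.89844515 344.80396787] [311.64951124 259.56714872]
```

View pics/s3.png

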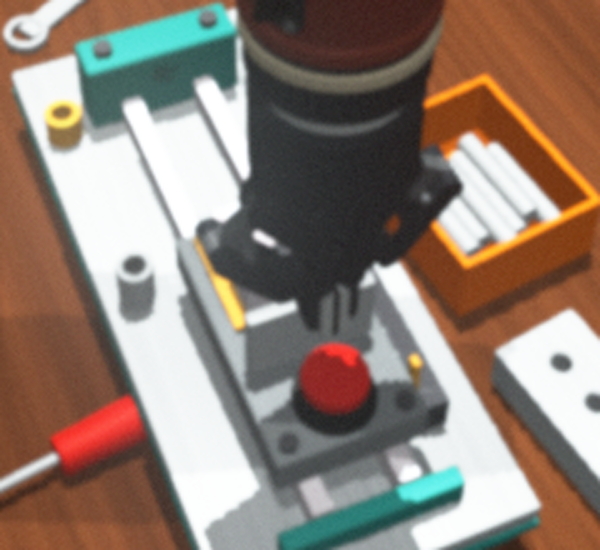

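View pics/t3.png

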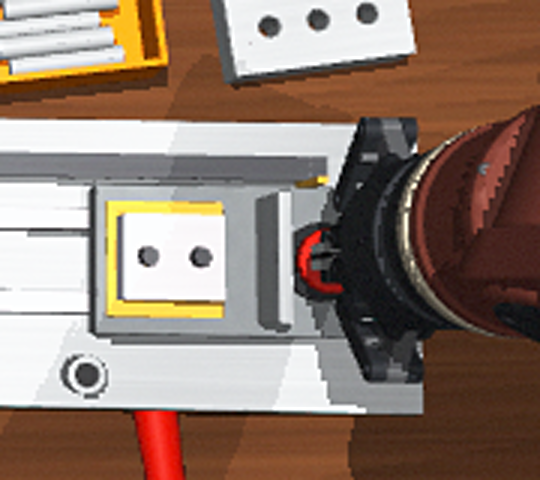

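The closed fingertips sit over the front half of the button, around (325,320) in the side crop, centred across it and clear of the push plate. Pressing now.

Request:
drive_tool(
  targets=[
    {"translation": [0.5, 0, 0], "spin": 0},
    {"translation": [0.5, 0, 0], "spin": 0},
    {"translation": [0.35, 0, 0], "spin": 0},
    {"translation": [0, 0, 0], "spin": 0},
    {"translation": [0, 0, 0], "spin": 0},
  ],
)

```text
time: 6.38
tool_pos: [0.54, -0.1692, 0.1067]
tool_rot: [90.4, 90.0, 178.6]
wrist_force: [-0.2, -0.1, -0.2]
grip_width: 0.0
```

```bash
python3 w.py
```

```text
6.375 [ 0.54   -0.1692  0.1067] [[-0.0, -1.0, 0.031], [0.0, 0.031, 1.0], [-1.0, 0.0, -0.0]] [-0.25 -0.14 -0.18] 1.15387384746357e-05 [ -24.8   25.2  -11.7   53.2   -0.  -113. ]
tool-frame delta cm [-0.03 -0.05 -0.08]
```

Run:
```python
from h import *
s=get_image("side");t=get_image("top");p,_,_=T();print((proj(s,p)-[290,320])*5,(proj(t,p)-[440,220])*6,T()[2]["wrist_force"])
cv2.imwrite("pics/s4.png",cv2.resize(s["color"][320:440,290:430,::-1],None,fx=5,fy=5,interpolation=cv2.INTER_CUBIC))
cv2.imwrite("pics/t4.png",cv2.resize(t["color"][220:310,440:560,::-1],None,fx=6,fy=6,interpolation=cv2.INTER_CUBIC))
```

```text
[293.95945075 321.64786877] [246.15552367 283.83682931] [ 0.21198908  1.13422231 -0.38665878]
```

View pics/s4.png

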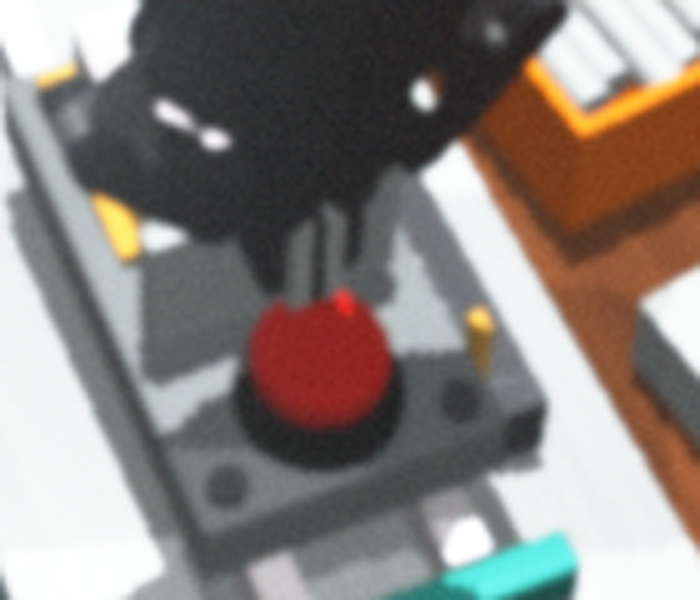

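View pics/t4.png

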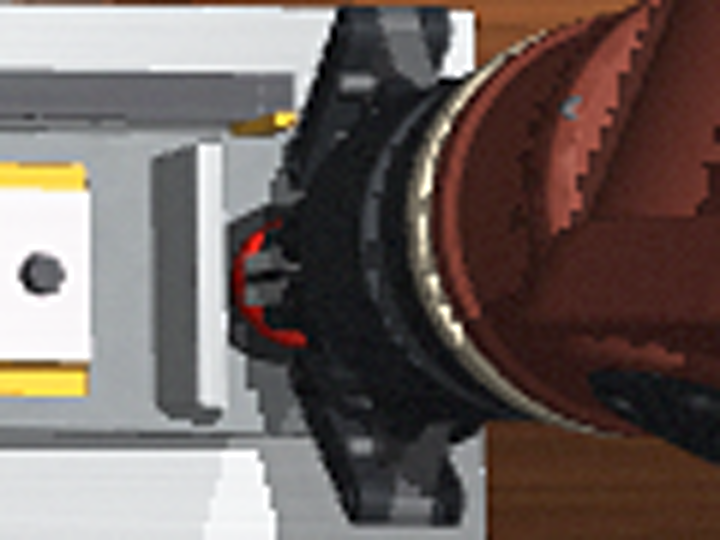

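```bash
cat >> h.py <<'E'
def btn(x0=325,x1=385,y0=365,y1=425):
    g=get_image("side");c=g["color"].astype(int)
    m=((c[...,0]>110)&(c[...,1]<90)&(c[...,2]<90)).astype(np.uint8);k=m*0;k[y0:y1,x0:x1]=m[y0:y1,x0:x1]
    ys,xs=np.nonzero(k);return xs.min(),xs.max(),ys.min(),ys.max()
E
python3 - <<'E'
from h import *
print(btn());g=get_image("side")
a=np.linspace(0,2*np.pi,90)
for z in(.117,.112,.107):
    q=np.array([proj(g,[.5405+.018*np.cos(i),-.182+.018*np.sin(i),z]) for i in a]);print(z,q.min(0),q.max(0))
c=g["color"];print([c[r,353].tolist() for r in range(396,412)])
for _ in range(4): print(state()["wrist_force"].round(2),state()["joint_efforts"].round(1))
E
```

```text
(np.int64(340), np.int64(367), np.int64(378), np.int64(403))
0.117 [339.34452204 375.41679366] [368.27183079 400.54244392]
0.112 [339.29335816 377.63954376] [368.08910323 402.7265493 ]
0.107 [339.24265589 379.84255553] [367.90802857 404.89058803]
[[145, 41, 39], [144, 34, 33], [144, 35, 34], [147, 40, 37], [144, 37, 37], [137, 35, 33], [128, 36, 29], [119, 38, 35], [102, 34, 36], [81, 38, 38], [55, 40, 43], [36, 39, 36], [38, 40, 40], [36, 37, 36], [38, 38, 39], [37, 39, 39]]
[ 0.68  0.2  -0.27] [ -0.  -61.   30.6   0.   -0.    0. ]
[ 0.68  0.2  -0.27] [ -0.  -61.   30.6   0.   -0.    0. ]
[ 0.68  0.2  -0.27] [ -0.  -61.   30.6   0.   -0.    0. ]
[ 0.68  0.2  -0.27] [ -0.  -61.   30.6   0.   -0.    0. ]
```

Run:
```python
from h import *
s=get_image("side");t=get_image("top");p,M,_=T()
for h in(0,.005,.01,.013,.016):
  for f in(-.011,.011):
    print(h,f,[((proj(s,p-M[:,0]*h+M[:,2]*f+M[:,1]*w)-[290,320])*5).round().tolist() for w in(-.012,0,.012)],[((proj(t,p-M[:,0]*h+M[:,2]*f+M[:,1]*w)-[440,220])*6).round().tolist() for w in(-.012,0,.012)])
```

```text
0 -0.011 [[355.0, 341.0], [312.0, 357.0], [268.0, 373.0]] [[285.0, 241.0], [286.0, 284.0], [287.0, 328.0]]
0 0.011 [[319.0, 272.0], [276.0, 287.0], [233.0, 303.0]] [[205.0, 240.0], [206.0, 283.0], [207.0, 327.0]]
0.005 -0.011 [[356.0, 330.0], [312.0, 346.0], [268.0, 362.0]] [[291.0, 240.0], [292.0, 284.0], [293.0, 328.0]]
0.005 0.011 [[319.0, 261.0], [277.0, 276.0], [234.0, 292.0]] [[210.0, 239.0], [211.0, 282.0], [212.0, 326.0]]
0.01 -0.011 [[356.0, 319.0], [313.0, 335.0], [269.0, 351.0]] [[297.0, 239.0], [298.0, 283.0], [299.0, 327.0]]
0.01 0.011 [[320.0, 250.0], [277.0, 265.0], [234.0, 281.0]] [[216.0, 237.0], [216.0, 282.0], [217.0, 326.0]]
0.013 -0.011 [[357.0, 312.0], [313.0, 328.0], [269.0, 344.0]] [[301.0, 238.0], [302.0, 282.0], [302.0, 327.0]]
0.013 0.011 [[320.0, 243.0], [277.0, 258.0], [234.0, 274.0]] [[219.0, 237.0], [220.0, 281.0], [221.0, 325.0]]
0.016 -0.011 [[357.0, 305.0], [313.0, 321.0], [269.0, 337.0]] [[304.0, 237.0], [305.0, 282.0], [306.0, 326.0]]
0.016 0.011 [[321.0, 236.0], [278.0, 252.0], [234.0, 267.0]] [[222.0, 236.0], [223.0, 280.0], [224.0, 325.0]]
```

No contact force at a reported 107 mm, and the button is still up: its red bottom edge is at row 403, against 402 before. The images put the tips higher than reported. I'll go down in small steps and watch the force.

Request:
drive_tool(
  targets=[
    {"translation": [0.3, 0, 0], "spin": 0},
    {"translation": [0.2, 0, 0], "spin": 0},
    {"translation": [0, 0, 0], "spin": 0},
  ],
)

```text
time: 7.05
tool_pos: [0.5398, -0.1691, 0.1015]
tool_rot: [64.4, 90.0, 152.6]
wrist_force: [-1.2, 0.5, 0.3]
grip_width: -0.0001
```

Run:
```python
from h import *
print(T()[0].round(4),T()[2]["wrist_force"].round(2),btn())
s=get_image("side");t=get_image("top")
cv2.imwrite("pics/s5.png",np.hstack([cv2.resize(s["color"][320:440,300:400,::-1],None,fx=4,fy=4,interpolation=cv2.INTER_CUBIC),cv2.resize(t["color"][220:316,450:530,::-1],(400,480),interpolation=cv2.INTER_CUBIC)]))
```

```text
[ 0.5398 -0.1691  0.1015] [-1.23  0.54  0.35] (np.int64(340), np.int64(368), np.int64(377), np.int64(403))
```

View pics/s5.png

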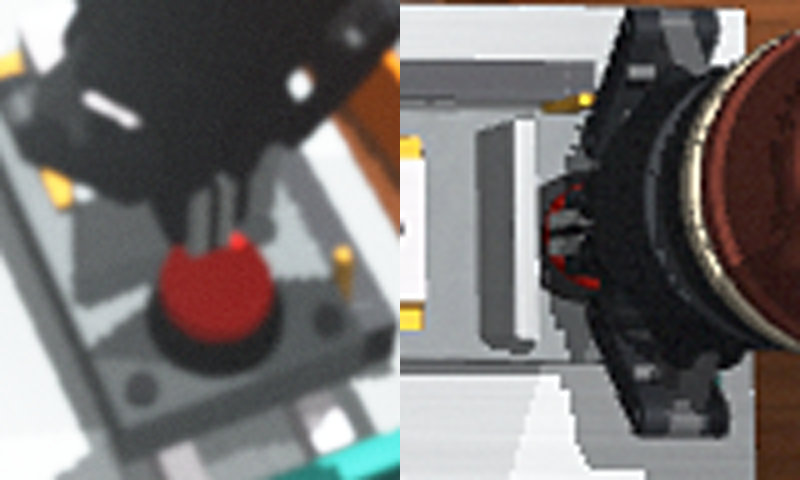

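Request:
drive_tool(
  targets=[
    {"translation": [0.25, 0, 0], "spin": 0},
    {"translation": [0.25, 0, 0], "spin": 0},
    {"translation": [0, 0, 0], "spin": 0},
  ],
)

```text
time: 7.58
tool_pos: [0.5398, -0.1691, 0.0964]
tool_rot: [64.2, 90.0, 152.4]
wrist_force: [0.3, 0.2, 0.2]
grip_width: -0.0
```

```bash
cat > v.py <<'E'
from h import *
import sys
print(T()[0].round(4),T()[2]["wrist_force"].round(2),btn())
s=get_image("side");t=get_image("top")
cv2.imwrite(sys.argv[1],np.hstack([cv2.resize(s["color"][320:440,300:400,::-1],None,fx=4,fy=4,interpolation=cv2.INTER_CUBIC),cv2.resize(t["color"][220:316,450:530,::-1],(400,480),interpolation=cv2.INTER_CUBIC)]))
E
python3 v.py pics/s6.png
```

```text
[ 0.5398 -0.1691  0.0964] [0.27 0.16 0.18] (np.int64(340), np.int64(368), np.int64(378), np.int64(403))
```

View pics/s6.png

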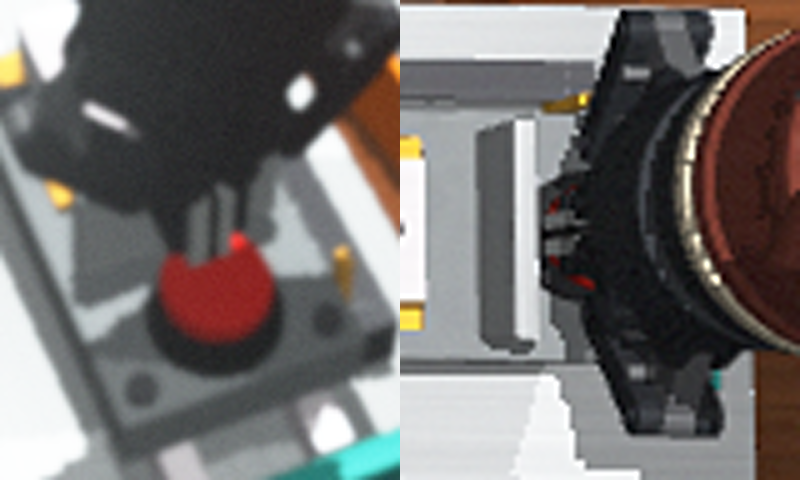

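Request:
drive_tool(
  targets=[
    {"translation": [0.2, 0, 0], "spin": 0},
    {"translation": [0.2, 0, 0], "spin": 0},
    {"translation": [0, 0, 0], "spin": 0},
  ],
)

```text
time: 8.1
tool_pos: [0.5398, -0.1691, 0.0925]
tool_rot: [69.0, 90.0, 157.2]
wrist_force: [-0.5, 0.6, 0.1]
grip_width: 0.0001
```

```bash
python3 v.py pics/s7.png
```

```text
[ 0.5398 -0.1691  0.0925] [-0.51  0.64  0.08] (np.int64(340), np.int64(384), np.int64(380), np.int64(403))
```

View pics/s7.png

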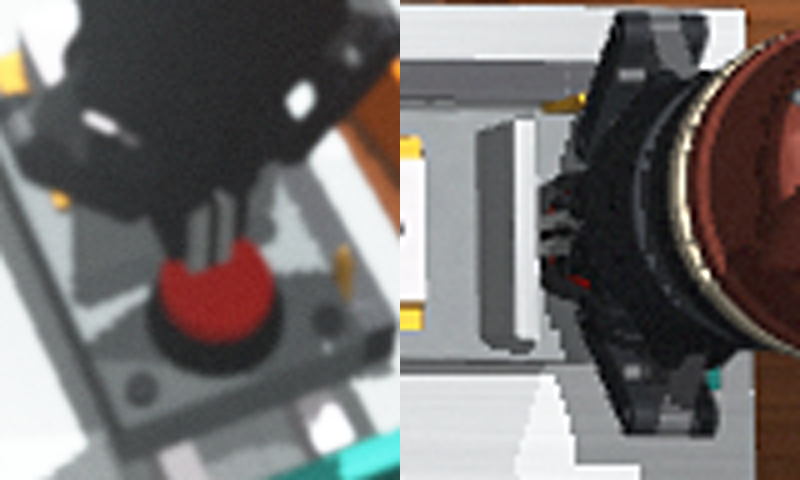

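Request:
drive_tool(
  targets=[
    {"translation": [0.15, 0, 0], "spin": 0},
    {"translation": [0.15, 0, 0], "spin": 0},
    {"translation": [0, 0, 0], "spin": 0},
  ],
)

```text
time: 8.62
tool_pos: [0.5401, -0.1692, 0.0898]
tool_rot: [-115.0, 90.0, -26.8]
wrist_force: [0.0, 0.1, 2.1]
grip_width: -0.0
```

```bash
python3 v.py pics/s8.png
```

```text
[ 0.5401 -0.1692  0.0898] [0.04 0.07 2.14] (np.int64(340), np.int64(367), np.int64(381), np.int64(404))
```

Contact at about z = 0.090, with 2 N. Now the full press.

Request:
drive_tool(
  targets=[
    {"translation": [0.3, 0, 0], "spin": 0},
    {"translation": [0.3, 0, 0], "spin": 0},
    {"translation": [0.2, 0, 0], "spin": 0},
    {"translation": [0, 0, 0], "spin": 0},
  ],
)

```text
time: 9.28
tool_pos: [0.5401, -0.1692, 0.0817]
tool_rot: [-102.5, 90.0, -14.3]
wrist_force: [0.2, -0.4, 5.0]
grip_width: -0.0001
```

```bash
python3 v.py pics/s9.png
```

```text
[ 0.5401 -0.1692  0.0817] [ 0.18 -0.44  4.98] (np.int64(340), np.int64(367), np.int64(384), np.int64(407))
```

View pics/s9.png

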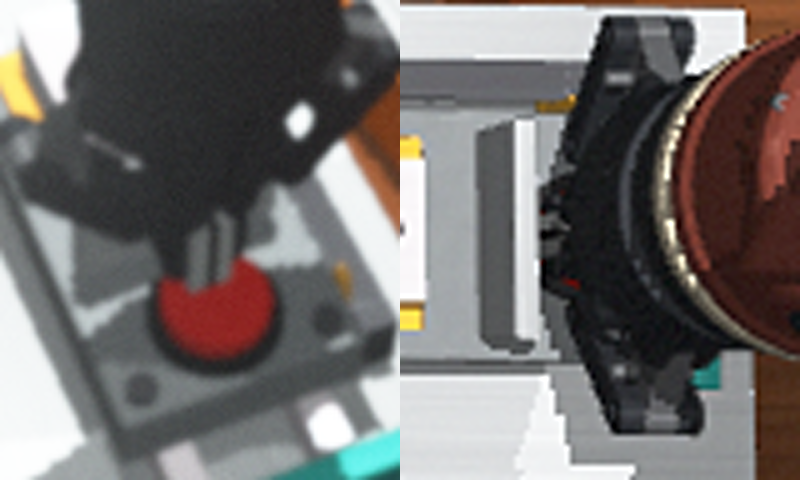

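Button about 8 mm down, 5 N. I press 1 mm more and begin the push.

Request:
drive_tool(
  targets=[
    {"translation": [0.1, 0, 0], "spin": 0},
    {"translation": [0, 0, 0.4], "spin": 0},
    {"translation": [0, 0, 0.6], "spin": 0},
    {"translation": [0, 0, 0.8], "spin": 0},
    {"translation": [0, 0, 0.8], "spin": 0},
    {"translation": [0, 0, 0.8], "spin": 0},
    {"translation": [0, 0, 0.8], "spin": 0},
    {"translation": [0, 0, 0.6], "spin": 0},
    {"translation": [0, 0, 0.2], "spin": 0},
    {"translation": [0, 0, 0], "spin": 0},
  ],
)

```text
time: 10.68
tool_pos: [0.5418, -0.1191, 0.081]
tool_rot: [-102.0, 90.0, -13.7]
wrist_force: [-0.5, 0.0, 6.3]
grip_width: -0.0005
```

```bash
python3 w.py
python3 - <<'E'
from h import *
s=get_image("side");t=get_image("top")
cv2.imwrite("pics/a1.png",np.hstack([cv2.resize(s["color"][240:440,240:400,::-1],(400,500)),cv2.resize(t["color"][205:325,280:540,::-1],(400,185)) if 0 else cv2.resize(t["color"][200:325,430:530,::-1],(400,500))]))
E
```

```text
10.675 [ 0.5418 -0.1191  0.081 ] [[0.001, -1.0, 0.031], [-0.0, 0.031, 1.0], [-1.0, -0.001, -0.0]] [-0.46  0.05  6.28] -0.0005468228976432815 [ -20.    25.5  -15.5   49.     0.  -108.2]
tool-frame delta cm [-2.6  -0.02 -5.09]
```

View pics/a1.png

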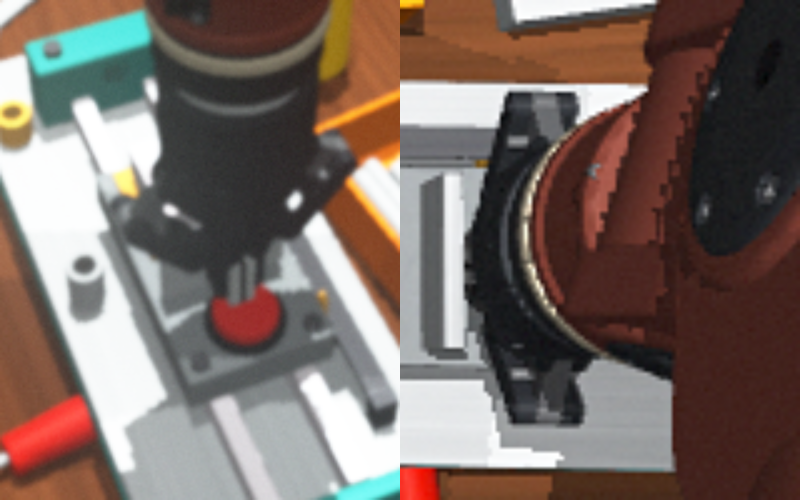

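Request:
drive_tool(
  targets=[
    {"translation": [0, 0, 0.4], "spin": 0},
    {"translation": [0, 0, 0.8], "spin": 0},
    {"translation": [0, 0, 0.8], "spin": 0},
    {"translation": [0, 0, 0.8], "spin": 0},
    {"translation": [0, 0, 0.8], "spin": 0},
    {"translation": [0, 0, 0.8], "spin": 0},
    {"translation": [0, 0, 0.8], "spin": 0},
    {"translation": [0, 0, 0.8], "spin": 0},
    {"translation": [0, 0, 0.6], "spin": 0},
    {"translation": [0, 0, 0.4], "spin": 0},
    {"translation": [0, 0, 0], "spin": 0},
    {"translation": [0, 0, 0], "spin": 0},
  ],
)

```text
time: 12.28
tool_pos: [0.5442, -0.049, 0.081]
tool_rot: [-74.5, 89.9, 13.7]
wrist_force: [-0.0, 1.8, 5.6]
grip_width: 0.0003
```

```bash
python3 w.py
python3 - <<'E'
from h import *
s=get_image("side");t=get_image("top")
cv2.imwrite("pics/a2.png",np.hstack([cv2.resize(s["color"][220:420,230:390,::-1],(400,500)),cv2.resize(t["color"][205:325,290:410,::-1],(400,400)) [:, :] if 0 else cv2.resize(t["color"][200:325,310:410,::-1],(400,500))]))
E
```

```text
12.275 [ 0.5442 -0.049   0.081 ] [[0.001, -1.0, 0.031], [0.0, 0.031, 1.0], [-1.0, -0.001, 0.0]] [-0.03  1.85  5.63] 0.0003464761911552983 [ -12.8   24.7  -16.9   48.4    0.  -101.1]
tool-frame delta cm [ -2.61   0.   -12.1 ]
```

View pics/a2.png

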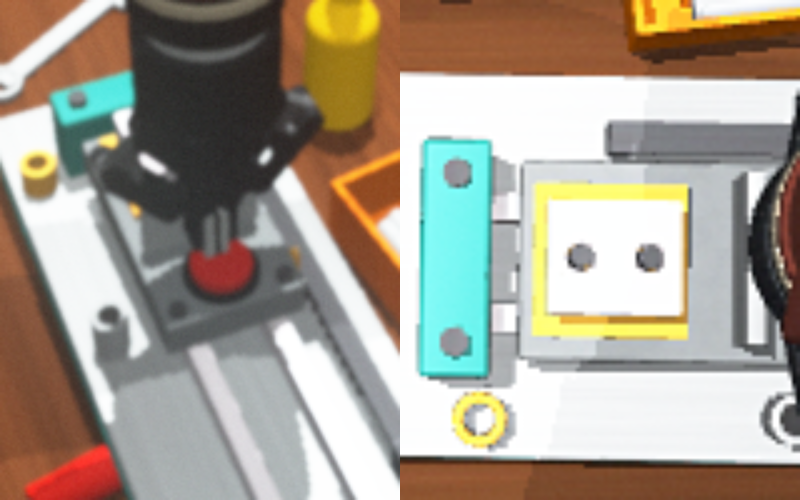

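Request:
drive_tool(
  targets=[
    {"translation": [0, 0, 0.4], "spin": 0},
    {"translation": [0, 0, 0.4], "spin": 0},
    {"translation": [0, 0, 0.2], "spin": 0},
    {"translation": [0, 0, 0.1], "spin": 0},
    {"translation": [0, 0, 0], "spin": 0},
  ],
)

```text
time: 13.0
tool_pos: [0.5446, -0.0384, 0.081]
tool_rot: [-112.8, 89.9, -24.6]
wrist_force: [-0.3, -0.5, 5.0]
grip_width: -0.0004
```

Request:
drive_tool(
  targets=[
    {"translation": [0, 0, 0.1], "spin": 0},
    {"translation": [0, 0, 0.1], "spin": 0},
    {"translation": [0, 0, 0], "spin": 0},
  ],
)

```text
time: 13.38
tool_pos: [0.5446, -0.0365, 0.081]
tool_rot: [-116.6, 89.9, -28.4]
wrist_force: [-0.3, -0.3, 5.4]
grip_width: -0.0001
```

Request:
drive_tool(
  targets=[
    {"translation": [0, 0, 0.1], "spin": 0},
    {"translation": [0, 0, 0.1], "spin": 0},
    {"translation": [0, 0, 0], "spin": 0},
  ],
)

```text
time: 13.75
tool_pos: [0.5447, -0.0345, 0.081]
tool_rot: [-116.3, 89.9, -28.1]
wrist_force: [-0.3, -0.1, 5.3]
grip_width: -0.0002
```

```bash
cat > a.py <<'E'
from h import *
import sys
print(T()[0].round(4),T()[2]["wrist_force"].round(2))
s=get_image("side");t=get_image("top")
cv2.imwrite(sys.argv[1],np.hstack([cv2.resize(s["color"][220:420,230:390,::-1],(400,500)),cv2.resize(t["color"][200:325,310:410,::-1],(400,500))]))
E
python3 a.py pics/a3.png
```

```text
[ 0.5447 -0.0345  0.081 ] [-0.3  -0.07  5.32]
```

View pics/a3.png

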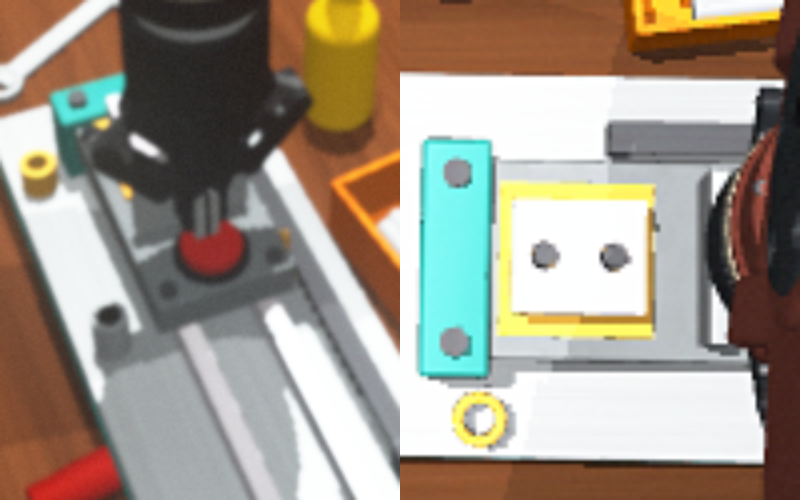

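Request:
drive_tool(
  targets=[
    {"translation": [0, 0, 0.1], "spin": 0},
    {"translation": [0, 0, 0.1], "spin": 0},
    {"translation": [0, 0, 0], "spin": 0},
  ],
)

```text
time: 14.22
tool_pos: [0.5448, -0.0325, 0.081]
tool_rot: [-115.9, 89.9, -27.7]
wrist_force: [0.2, -0.2, 5.7]
grip_width: 0.0001
```

Request:
drive_tool(
  targets=[
    {"translation": [0, 0, 0.1], "spin": 0},
    {"translation": [0, 0, 0.1], "spin": 0},
    {"translation": [0, 0, 0], "spin": 0},
  ],
)

```text
time: 14.6
tool_pos: [0.5448, -0.0313, 0.0811]
tool_rot: [-152.7, 89.9, -64.5]
wrist_force: [-0.5, -4.0, 5.2]
grip_width: -0.0004
```

```bash
python3 a.py pics/a4.png
```

```text
[ 0.5448 -0.0313  0.0811] [-0.53 -4.03  5.24]
```

View pics/a4.png

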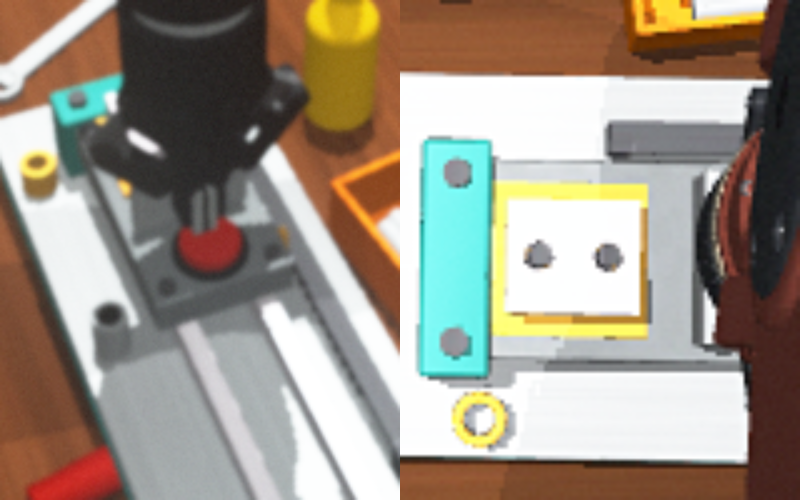

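Request:
drive_tool(
  targets=[
    {"translation": [0, 0, 0.1], "spin": 0},
    {"translation": [0, 0, 0.1], "spin": 0},
    {"translation": [0, 0, 0], "spin": 0},
  ],
)

```text
time: 15.08
tool_pos: [0.5449, -0.0293, 0.081]
tool_rot: [-154.5, 89.9, -66.3]
wrist_force: [0.4, -4.2, 6.0]
grip_width: 0.0001
```

Request:
drive_tool(
  targets=[
    {"translation": [0, 0, 0.1], "spin": 0},
    {"translation": [0, 0, 0.1], "spin": 0},
    {"translation": [0, 0, 0], "spin": 0},
  ],
)

```text
time: 15.45
tool_pos: [0.545, -0.0274, 0.081]
tool_rot: [-153.9, 89.9, -65.7]
wrist_force: [0.6, -4.1, 5.2]
grip_width: 0.0
```

```bash
python3 a.py pics/a5.png
python3 - <<'E'
import cv2,numpy as np
for n in "345":
    i=cv2.imread(f"pics/a{n}.png")
    b=i[180:330,120:300].astype(int);m=(b[...,2]>110)&(b[...,1]<70)&(b[...,0]<70)
    ys,xs=np.nonzero(m);print(n,"btn side crop",xs.mean()+120,ys.max()+180)
    w=i[:,400:].astype(int);m=((w.min(-1)>235)); m[:195]=0;m[318:]=0;m[:,:95]=0;m[:,265:]=0
    print("wp",np.nonzero(m[230:280].sum(0)>30)[0][[0,-1]])
E
```

```text
[ 0.545  -0.0274  0.081 ] [ 0.55 -4.12  5.25]
3 btn side crop 212.72254616132167 271
wp [113 242]
4 btn side crop 211.1000481000481 268
wp [109 237]
5 btn side crop 210.5910473707084 268
wp [109 237]
```

View pics/a5.png

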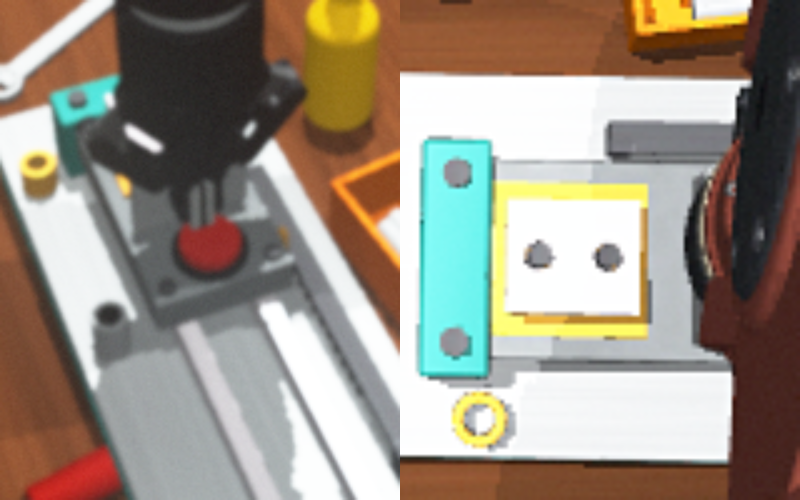

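The carriage stays put while the tips slip 4 mm forward at a steady 4 N, so it is against the stop. Releasing straight up.

Request:
drive_tool(
  targets=[
    {"translation": [-0.3, 0, 0], "spin": 0},
    {"translation": [-0.4, 0, 0], "spin": 0},
    {"translation": [-0.5, 0, 0], "spin": 0},
    {"translation": [-1, 0, 0], "spin": 0},
    {"translation": [-2, 0, 0], "spin": 0},
    {"translation": [-3, 0, 0], "spin": 0},
    {"translation": [-4, 0, 0], "spin": 0},
    {"translation": [-2, 0, 0], "spin": 0},
    {"translation": [0, 0, -5], "spin": 0},
    {"translation": [0, 0, -5], "spin": 0},
    {"translation": [0, 0, -5], "spin": 0},
    {"translation": [0, 0, -5], "spin": 0},
    {"translation": [0, 0, 0], "spin": 0},
    {"translation": [0, 0, 0], "spin": 0},
  ],
)

```text
time: 17.3
tool_pos: [0.5378, -0.2255, 0.2122]
tool_rot: [39.9, 89.9, 128.1]
wrist_force: [0.8, 0.0, -0.3]
grip_width: 0.0006
```

```bash
python3 w.py
python3 - <<'E'
from h import *
s=get_image("side");t=get_image("top")
cv2.imwrite("pics/f1.png",np.hstack([cv2.resize(s["color"][200:440,200:400,::-1],(400,480)),cv2.resize(t["color"][200:320,290:390,::-1],(400,480))]))
cv2.imwrite("pics/ft.png",t["color"][...,::-1])
g=t
for y in(-.050,-.052):
    b=np.array([.5403,-.182])+.131*np.array([.032,.9995]);
for z in(.117,.107): print(z,"pred side",proj(s,[*b,z]),"top",proj(t,[*b,z]))
E
```

```text
17.3 [ 0.5378 -0.2255  0.2122] [[-0.001, -1.0, 0.032], [0.001, 0.032, 1.0], [-1.0, 0.001, 0.001]] [ 0.84  0.   -0.31] 0.000560666164942247 [ -29.9   22.9    1.4   68.6    0.  -118.1]
tool-frame delta cm [10.53 -0.1   5.54]
0.117 pred side [314.68988434 312.08686172] top [410.06772003 265.50497846]
0.107 pred side [314.79807442 316.63438176] top [409.07181499 265.81812551]
```

View pics/f1.png

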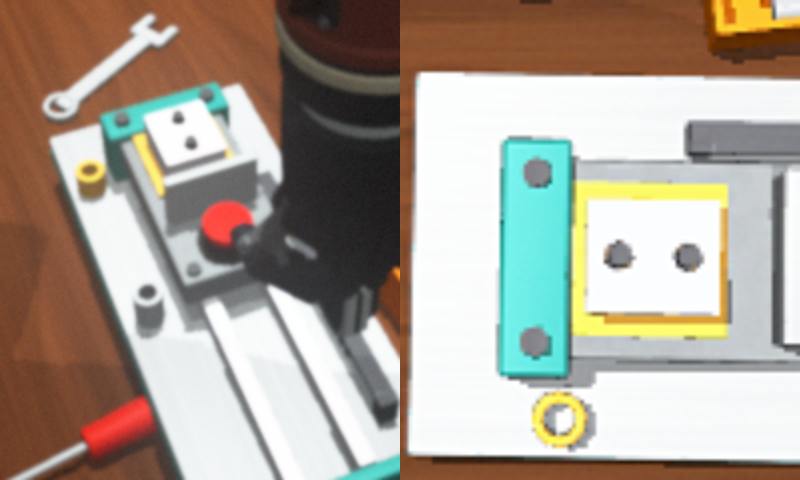

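View pics/ft.png

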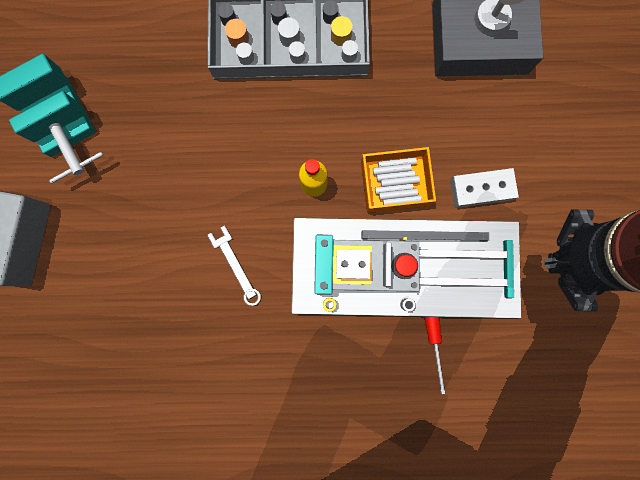

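Run:
```python
from h import *
from scipy.optimize import least_squares
t=get_image("top");b,st=red(t,(390,245,425,290));print(b,st,ray(t,b,.117),ray(t,b,.107))
s=get_image("side");c=s["color"].astype(int);m=(c[...,0]>150)&(c[...,1]<90)&(c[...,2]<90);m[:290]=0;m[335:]=0;m[:,:295]=0;m[:,335:]=0
ys,xs=np.nonzero(m);print("side",xs.min(),xs.max(),ys.min(),ys.max())
a=np.linspace(0,2*np.pi,90)
for z in(.117,.107):
    p=ray(t,b,z);q=np.array([proj(s,[p[0]+.018*np.cos(i),p[1]+.018*np.sin(i),z]) for i in a]);print(z,q.min(0),q.max(0))
```

```text
[409.02739726 264.33561644] [395 254  22  22 146] [ 0.54642812 -0.04943989  0.117     ] [ 0.54694063 -0.05107854  0.107     ]
side 301 325 301 321
0.117 [302.58977613 300.91933596] [328.40718835 321.01391548]
0.107 [303.58393043 306.17316533] [329.22128342 326.28795737]
```

```bash
python3 -c "
from station import sign_off;print(sign_off())"
```

```text
the job is handed in; nothing more can be done
None
```

The carriage is against the teal end stop with the red button back up. I handed the job in at about 17.5 s of the 32 s limit, and no verdict was reported.

I pressed the button about 9 mm with closed fingertips. Holding it down at 5–6 N, I pushed the carriage about 136 mm, then lifted straight up and moved clear.

**What the last checks showed:**
- **At the stop:** a steady 4 N of resistance built up, and the tips slid forward on the button while the workpiece's position in the top view stayed the same. In the final top image I see no gap between carriage and stop.
- **Button up:** in the side view its outline sits at rows 301–321, which matches fully up after the roughly 2-row calibration bias I saw at the start.
- **Everything else:** the workpiece looks seated, and the loose items look unmoved in the final top view. The wrist force was near zero at the end.

**What disagreed:**
- **Fingertip height:** the real contact came about 25 mm lower than the reported TCP height implied, so I found the button by stepping down and watching the force.
- **Travel:** my first image estimate was 131 mm, about 5 mm short of what the carriage actually moved.
- **Locking:** I did not test the lock by pushing the carriage back. It rests on the button having risen at the stop.

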